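Hold a sprung peg open over a carton's end card

TASK

Stack the carton with the raised end card squarely on top of the column of two plain cartons, either way round, and let go of it. Then squeeze the tails of the wooden spring peg to open it, lift it off its rail, and lower its gaping jaws over the middle of the raised card's top edge, one jaw on each side and the tips about 15 mm below the edge. Finish there, still holding the peg wide open with its jaws clear of the card, and leave the column straight and in its place, and the jug, iron and scoop where they stand.

Things in the scene. Friction and masses are not known exactly. Their poses are not given: they have to be found in the camera images.
- base_carton: plain white closed cardboard carton with tan tape, 110 x 60 x 40 mm (x, y, z), 0.35 kg, standing on the worktop as the bottom of the column. Origin: centre of its underside; x along its length, z up
- upper_carton: the same plain carton, 110 x 60 x 40 mm, lying squarely on base_carton (its top is 80 mm above the worktop). Origin: centre of its underside; x along its length, z up
- card_carton: closed white carton of the same size, 110 x 60 x 40 mm, 0.25 to 0.5 kg, alone on the worktop at the start, with a stiff upright card at its +x end (3 mm thick, 60 mm wide, at x = 52 to 55 mm) rising 50 mm above its top. Origin: centre of its underside; x along its length towards the card, y across, z up. Grip it across its 60 mm width at its middle
- card_top (a point): middle of the raised card's top edge, on card_carton at x = 53.5 mm, z = 90 mm of its frame; axes as card_carton: x through the card's 3 mm thickness, y along the top edge, z up
- rail: fixed dark wooden peg rail: a base 70 x 140 x 15 mm (x, y, z) with an upright strip 6 mm thick (x) and 120 mm long (y) whose top edge is 60 mm above the worktop. Origin: centre of its underside; y along the strip
- rail_top (a point): middle of the strip's top edge, 60 mm above the worktop; axes as the rail
- peg: large wooden spring peg, 40 g, 18 mm wide (y), clipped jaws down on the rail's strip within 35 mm of its middle. Two halves on a sprung pivot: this body at -x, peg_jaw at +x. Origin: on the pivot, 87 mm above the worktop at the start; y along the pivot, z up to the tails, x across the halves. Jaw tips 42 mm below the pivot, tails' tops 47 mm above it.
- peg_tip_a (a point): inner edge of the jaw tip of the half on the peg's -x side, 42 mm below the pivot; axes as that half, which leans by half of the opening angle when squeezed
- peg_tip_b (a point): inner edge of the jaw tip of the other half, on the peg's +x side, 42 mm below the pivot; axes as that half
- peg_jaw (a joint): opening angle of the peg (rad): -0.14 shut, 0 on the 6 mm rail strip (tails 41 mm over their outer faces at the top, 20 mm near the pivot), 0.4 fully open at a firm stop (tails' outer faces parallel, 23 mm apart; jaw tips 22 mm apart). The spring shuts it; at the tails' upper half it takes 5 N to start, 10 N fully open; squeeze with 20 to 25 N
- jug: bystander: white detergent jug, 80 x 120 x 220 mm, off to the robot's left; origin at the centre of its underside
- iron: bystander: clothes iron lying on its sole, about 250 x 100 x 120 mm, off to the robot's right; origin on its underside near the middle
- scoop: bystander: small clear measuring cup, 64 mm across and 45 mm high, beyond the work; origin at the centre of its underside
Not all that is in view belongs to the job. What is shaped like the upper_carton but pink or purple is not meant. Leave any green look-alike of the card_carton alone.

How it is judged:
By the outcome, as a careful person would: the job done as asked, in the order asked, and still so for the second after the job is handed in, while the arm keeps its last pose, push and grip.
It also fails if it takes over 56 s, if anything falls off the work surface, if the arm or the gripper's body presses on something with over 40 N, if the wrist force passes 120 N, or if a joint passes its speed limit or range.

ROBOT

A 6-joint arm with a two-finger parallel gripper is mounted at the origin on the work surface. World frame = base frame: x ahead of the robot, y to its left, z up, the work surface at z = 0. Lengths are in m, angles in rad, forces in N, time in s.
With the tool pointing down it reaches from about 0.35 to 0.975 m from the base axis. Payload 4.9 kg.
Tool frame: the origin (TCP) lies between the finger pads; the fingertips stand 25 mm ahead of it and the grasp point (between the pads) lies 6 mm ahead of it (manip.tcp_to_tips is the z of the fingertips in the tool frame, in m); z points along the fingers, y is the line along which they close (so a half turn about z gives the same grasp; the last joint's range is limited). The gripper opens to 85 mm and grips with 20 to 120 N. Pads are 22 mm wide; open, the fingers measure 114 mm over their backs; the gripper's body (76 mm by 85 mm) begins 54 mm behind the grasp point. The pads swing forward as they close: fully open they stand 13 mm farther back than shut.
Start: joints at [1.098, 0.053, 1.613, -0, 1.476, -0.119], TCP at [0.217, 0.586, 0.256] pointing down, gripper open.
Joint ranges: [-3.01, 3.01], [-1.01, 2.22], [0.06, 2.58], [-1.02, 4.17], [0.09, 2.62], [-3.14, 3.14]. Speed limits (rad/s): [2.57, 2.57, 3.14, 3.14, 3.14, 3.14].

INTERFACE

Orientations are given as a unit quaternion [w, x, y, z].
In Python, from plant import manip gives the robot as it stands. The module is installed in compiled form; this text tells all that it offers.
- The arm moves only by the tool arm_command, never from a script. Its argument "moves" is a list of rows, each a list of 3 entries, a list of its own where there are three numbers: the opening, from -1 (shut) to 1 (fully open), then the shift along the tool's x, y, z in units of 0.15 m (1.0 is 0.15 m), then the turn about the tool's z in units of 2 pi rad (1.0 is 2 pi rad). A call has 1 to 20 rows; each row is the pose to reach, as a shift and turn from the pose commanded when the call began, along the tool's axes at that moment, turning the shorter way round; what a row does not reach only later rows make up. A row lasts 1/12 s, in which the tool goes at most 41.7 mm and 7.16 degrees, less where a joint would pass 70% of its speed; a pose out of reach is approached as far as the arm can. A call with a number of a shift or a turn outside -1 to 1 is refused whole. A call with a gripper value outside its range is refused whole. The fingers move at their own pace and stop on an object; the grip force is fixed at half the most. Time passes only in rows, so rows that repeat a pose let the fingers close. It gives the time, the measured TCP pose, the force, the opening and the grip force at its end, in the units of the state.
- manip.state(): the state, without advancing time (a new reading comes with each control period).
- manip.grab_frame(name): name is "scene" or "top" or "wrist"; returns a dict with "frame" (420x560x3 uint8, red, green, blue), "fx", "fy", "cx", "cy" (pixels), "k1" (the pictures are not rectified: a ray, as slopes to the right and down, at radius r is drawn at 1 + k1 r^2 times it, then the intrinsics apply), "R" (3x3) and "t" (3): a world point X has camera coordinates R X + t. Camera axes: x right, y down, z forward; pixel columns grow to the right and rows downward; lengths in m; the calibration is good to about 2 mm. A picture is of the moment at which its call begins. There is no depth.
- manip.job_done(): hands the job in; it is judged then, once.
Trained networks look in a picture, given as the dict that the camera call returned (one of the last four; its "shot" number tells which), for a name from the list of things; names that differ only in an ending like _2 or _b are one class to them, and where a whole thing is asked for, a point or a joint stands for the part that bears it (a point fixed in the world has none). Each returns a list of dicts, best first, with "confidence" (0 to 1); they miss things now and then, are a little off and sometimes report something else, mostly with a low value. They report only what shows in the picture. A call takes as long as a camera call. They do not tell look-alikes from the thing itself.
- manip.search_frame(picture, target): "extent" ([left, top, right, bottom] in pixels, round what is visible of it).
The state is a dict: "time": time; "joint_pos": joint angles; "joint_vel": joint speeds; "joint_efforts": joint torques, N m; "tool_pos": TCP position; "tool_rot": TCP orientation; "contact_force": force on the tool from outside, world axes, zero at the start; "ft_torque": the same for the moment, N m; "gripper_width": opening from 0.0 (shut) to 1.0 (fully open); "grasp_force": force on a finger pad.
Only numpy, scipy, OpenCV 4.12 (cv2) and the standard library are available. Lean on these libraries where they do the work, as an engineer would, in place of code of your own. Each camera call takes 0.05 s, during which the arm holds its last target. There are 200 camera calls.

## Working session

There is one attempt and no reset: what is moved stays moved. The work goes in short steps, Python scripts to look and compute and a tool call to move; the robot and the scene stay as the last step left them, time stands still between calls to the robot, and variables do not carry over. Pictures are saved under pics/ and viewed, at most 10 in all, crops included, and the job is handed in when it is done.

Besides the shell and the picture viewer there is one more tool, called as name(argument=value, ...) on one line, values as JSON. arm_command: Moves the arm, as the interface text tells. Shifts and turns lie within -1 to 1; 1 stands for 0.15 m of shift or 2 pi rad of turn. Its arguments: {"type":"object","properties":{"moves":{"type":"array"}},"required":["moves"]}

```bash
mkdir -p pics; cat > h.py <<'E'
import numpy as np, cv2, json
from plant import manip
def K(p): return np.array([[p['fx'],0,p['cx']],[0,p['fy'],p['cy']],[0,0,1.]])
def D(p): # approximate: cv2 model drawn = r(1+k1 r^2)
    return np.array([p['k1'],0,0,0.])
def ray(p,uv):
    q=cv2.undistortPoints(np.array([[uv]],float),K(p),D(p))[0,0]
    R=np.array(p['R']);c=-R.T@np.array(p['t']);d=R.T@np.array([q[0],q[1],1]);return c,d/np.linalg.norm(d)
def onz(p,uv,z):
    c,d=ray(p,uv);return c+d*(z-c[2])/d[2]
def proj(p,X):
    R=np.array(p['R']);r,_=cv2.Rodrigues(R)
    return cv2.projectPoints(np.array(X,float).reshape(-1,1,3),r,np.array(p['t'],float),K(p),D(p))[0].reshape(-1,2)
def tri(obs):
    A=0;b=0
    for p,uv in obs:
        c,d=ray(p,uv);M=np.eye(3)-np.outer(d,d);A=A+M;b=b+M@c
    return np.linalg.solve(A,b)
def save(p,n,crop=None,s=1):
    f=cv2.cvtColor(np.array(p['frame']),cv2.COLOR_RGB2BGR)
    if crop: f=f[crop[1]:crop[3],crop[0]:crop[2]]
    if s!=1: f=cv2.resize(f,None,fx=s,fy=s,interpolation=cv2.INTER_CUBIC)
    cv2.imwrite('pics/'+n+'.png',f)
E
python3 - <<'E'
from h import *
import pickle
ps={}
for n in('scene','top'):
    p=manip.grab_frame(n);ps[n]=p;save(p,n+'0',s=1.4)
    R=np.array(p['R']);print(n,p['fx'],p['cx'],p['cy'],p['k1'],-R.T@np.array(p['t']),R.round(3).tolist())
    for t in('card_carton','upper_carton','base_carton','peg','rail','card_top','rail_top','jug','iron','scoop'):
        print(t,[(np.round(d['extent']).tolist(),round(d['confidence'],2)) for d in manip.search_frame(p,t)])
pickle.dump(ps,open('p0.pkl','wb'))
s=manip.state();print(s)
E
```

```text
scene 416.6425295666749 282.4475905607927 206.5750663140212 -0.02029832107733266 [ 1.21699167 -0.48278099  0.89190948] [[0.629, 0.777, -0.004], [0.558, -0.455, -0.694], [-0.541, 0.435, -0.72]]
card_carton [([311.0, 164.0, 356.0, 197.0], 0.74), ([333.0, 202.0, 371.0, 236.0], 0.63)]
upper_carton [([261.0, 190.0, 304.0, 222.0], 0.88), ([257.0, 159.0, 301.0, 192.0], 0.84), ([201.0, 196.0, 244.0, 225.0], 0.59)]
base_carton [([262.0, 209.0, 309.0, 236.0], 0.94)]
peg [([174.0, 238.0, 192.0, 265.0], 0.58)]
rail [([162.0, 240.0, 222.0, 296.0], 0.69)]
card_top [([312.0, 166.0, 352.0, 201.0], 0.87), ([327.0, 201.0, 372.0, 238.0], 0.69)]
rail_top [([166.0, 243.0, 225.0, 295.0], 0.62)]
jug [([358.0, 90.0, 403.0, 160.0], 0.85)]
iron [([69.0, 248.0, 165.0, 345.0], 0.98)]
scoop [([269.0, 271.0, 294.0, 297.0], 0.73)]
top 487.64735725238785 281.92939906916297 203.99705505914451 -0.0700750722130986 [0.28144675 0.01451002 1.52045687] [[-0.09, -0.996, -0.004], [-0.972, 0.088, -0.218], [0.217, -0.016, -0.976]]
card_carton [([208.0, 164.0, 246.0, 192.0], 0.79), ([194.0, 198.0, 223.0, 245.0], 0.68)]
upper_c
[... 686 characters left out ...]
, 'joint_pos': array([ 1.09800788e+00,  5.27053249e-02,  1.61289827e+00, -2.45961233e-05,
        1.47598785e+00, -1.18984872e-01]), 'joint_vel': array([ 0.00092792, -0.00055737,  0.00044108,  0.00060669,  0.00048007,
        0.00020238]), 'joint_efforts': array([-1.84140939e-03, -3.93687737e+01, -3.70463526e+01, -2.44894436e-04,
        6.03077660e-04, -2.32856627e-05]), 'tool_pos': array([0.21653221, 0.58627592, 0.2563013 ]), 'tool_rot': array([ 1.18859277e-05,  1.75979417e-01,  9.84393846e-01, -2.99538867e-06]), 'contact_force': array([0.11081274, 0.3902038 , 0.15287779]), 'ft_torque': array([ 0.03512361,  0.01727409, -0.020406  ]), 'grasp_force': 0.0, 'gripper_width': 0.9975986563545675}
```

```bash
python3 - <<'E'
from h import *
import pickle
ps=pickle.load(open('p0.pkl','rb'))
save(ps['scene'],'s1',(150,140,390,310),3.3)
save(ps['top'],'t1',(180,130,400,295),3.6)
E
```

```text
(no output)
```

View pics/s1.png

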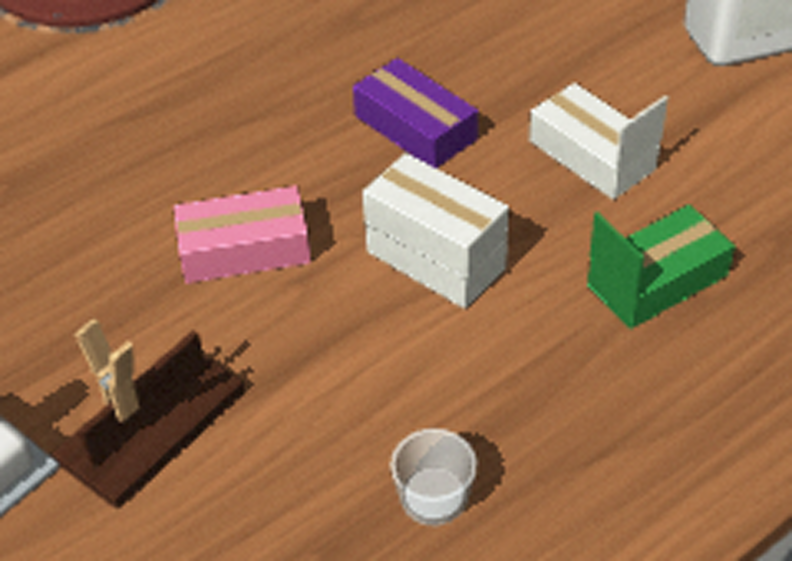

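View pics/t1.png

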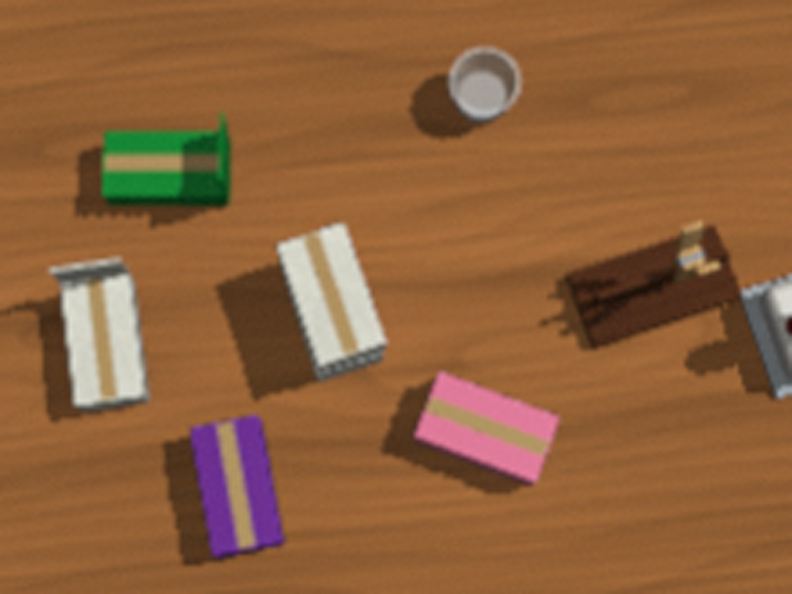

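```bash
cat >> h.py <<'E'
from scipy.optimize import minimize
def box(x0,x1,y0,y1,z0,z1): return np.array([[x,y,z] for x in(x0,x1) for y in(y0,y1) for z in(z0,z1)])
CARD=[box(-.055,.055,-.03,.03,0,.04),box(.052,.055,-.03,.03,.04,.09)]
COL=[box(-.055,.055,-.03,.03,0,.08)]
def place(B,q):
    c,s=np.cos(q[2]),np.sin(q[2]);return B@np.array([[c,-s,0],[s,c,0],[0,0,1]]).T+[q[0],q[1],q[3] if len(q)>3 else 0]
def white(p):
    h=cv2.cvtColor(np.array(p['frame']),cv2.COLOR_RGB2HSV).astype(int);return (h[...,1]<75)&(h[...,2]>90)
def sil(p,parts,q,S=4):
    m=np.zeros((420*S,560*S),np.uint8)
    for B in parts:
        u=proj(p,place(B,q));cv2.fillConvexPoly(m,cv2.convexHull(((u+.5)*S-.5).round().astype(np.int32)),255)
    return cv2.resize(m,(560,420),interpolation=cv2.INTER_AREA)/255.
def fit(views,parts,q0,maskf=white,pad=6):
    data=[]
    for p,e in views:
        x0,y0,x1,y1=[int(v) for v in(e[0]-pad,e[1]-pad,e[2]+pad,e[3]+pad)]
        x0=max(x0,0);y0=max(y0,0)
        data.append((p,maskf(p)[y0:y1,x0:x1].astype(float),(x0,y0,x1,y1)))
    def cost(q):
        return sum(np.abs(sil(p,parts,q)[b[1]:b[3],b[0]:b[2]]-m).sum()/m.sum() for p,m,b in data)
    sc=np.array([.01,.01,.1,.01][:len(q0)])
    best=None
    q=np.array(q0,float)
    for k in range(3):
        r=minimize(cost,q,method='Nelder-Mead',options=dict(initial_simplex=np.vstack([q]+[q+sc*e*(.5**k) for e in np.eye(len(q))]),xatol=1e-4,fatol=1e-4));q=r.x
    return q,r.fun
E
python3 - <<'E'
from h import *
import pickle
ps=pickle.load(open('p0.pkl','rb'));S,T=ps['scene'],ps['top']
cs,ct=(311,164,356,197),(194,198,223,245)
us,ut=(261,188,306,236),(257,192,290,236)
for nm,parts,a,b,h in(('card',CARD,cs,ct,.02),('col',COL,us,ut,.05)):
    g=onz(T,((b[0]+b[2])/2,(b[1]+b[3])/2),h)
    out=[]
    for yaw in (0.,.3,-.3,3.14):
        for v in ([(S,a),(T,b)],):
            out.append(fit(v,parts,[g[0],g[1],yaw,0.]))
    out.sort(key=lambda o:o[1]);print(nm,[(o[0].round(4),round(o[1],3)) for o in out[:2]])
    q=out[0][0]
    for n,v in(('S',(S,a)),('T',(T,b))):
        r=fit([v],parts,q[:3]);print(n,r[0].round(4),round(r[1],3))
pg=tri([(S,(183,251.5)),(T,(373,200))]);print('peg',pg, onz(T,(371.5,202),.09))
E
```

```text
card [(array([ 0.5706,  0.2243,  0.0582, -0.0011]), np.float64(0.464)), (array([ 0.5706,  0.2244,  0.0581, -0.0015]), np.float64(0.465))]
S [0.571  0.2221 0.0515] 0.142
T [0.5714 0.225  0.0616] 0.309
col [(array([ 0.5829,  0.0246,  0.2335, -0.0008]), np.float64(0.432)), (array([ 5.8240e-01,  2.4400e-02,  3.3706e+00, -1.8000e-03]), np.float64(0.432))]
S [0.5823 0.0236 0.2135] 0.155
T [0.5829 0.0246 0.2335] 0.273
peg [ 0.58527326 -0.2824353   0.09685553] [ 0.58114807 -0.27820789  0.09      ]
```

```bash
cat >> h.py <<'E'
from scipy.spatial.transform import Rotation as Ro
def plan(*targets):
    """targets (x,y,z,ydir_deg): prints units from the current pose; ydir = world heading of tool y (mod 180)"""
    s=manip.state();q=s['tool_rot'];R=Ro.from_quat([q[1],q[2],q[3],q[0]]).as_matrix()
    h=np.degrees(np.arctan2(R[1,1],R[0,1]))
    print('t',round(s['time'],2),'tcp',s['tool_pos'].round(4),'yhead',h.round(2),'zax',R[:,2].round(4),'w',round(s['gripper_width'],3),'F',s['contact_force'].round(1),'g',round(s['grasp_force'],1),'j6',s['joint_pos'][5].round(2))
    for x,y,z,a in targets:
        d=R.T@(np.array([x,y,z])-s['tool_pos'])/.15
        t=-((a-h+90)%180-90)/360
        print((x,y,z,a),'->',d.round(4).tolist(),round(t,4),'rows',int(np.ceil(max(np.linalg.norm(d)*.15/.0417,abs(t)*360/7.16))))
E
python3 - <<'E'
from h import *
import pickle
ps=pickle.load(open('p0.pkl','rb'));S,T=ps['scene'],ps['top']
print('tips',manip.tcp_to_tips,'jug',onz(T,(122,235),.2),tri([(S,(380,125)),(T,(122,235))]),'scoop',onz(T,(312,155),.03))
plan((.5711,.2237,.30,93.2),(.40,.43,.32,93.2))
E
```

```text
tips 0.025 jug [0.52757015 0.44046529 0.2       ] [0.5430393  0.46814577 0.10718391] scoop [ 0.76430768 -0.12026941  0.03      ]
t 1.1 tcp [0.2165 0.5863 0.2563] yhead 69.73 zax [ 0. -0. -1.] w 0.998 F [0.1 0.4 0.2] g 0.0 j6 -0.12
(0.5711, 0.2237, 0.3, 93.2) -> [-3.0549, -1.4485, -0.2912] -0.0652 rows 13
(0.4, 0.43, 0.32, 93.2) -> [-1.5083, -0.5535, -0.4246] -0.0652 rows 6
```

arm_command(moves=[[1, [-0.87, -0.59, -0.4], 0], [1, [-0.87, -0.59, -0.4], 0], [1, [-0.87, -0.59, -0.4], 0], [1, [-0.87, -0.59, -0.4], 0], [1, [-0.87, -0.59, -0.4], 0]])

```text
time: 1.52
tool_pos: [0.3121, 0.4551, 0.3205]
tool_rot: [0.003, 0.179, 0.984, 0.002]
contact_force: [1.3, 0.9, 0.2]
gripper_width: 0.998
grasp_force: 0.0
```

arm_command(moves=[[1, [-0.87, -0.59, 0], 0], [1, [-0.87, -0.59, 0], 0], [1, [-0.87, -0.59, 0], 0], [1, [-0.87, -0.59, 0], 0]])

```text
time: 1.85
tool_pos: [0.4009, 0.328, 0.3163]
tool_rot: [0.0, 0.176, 0.984, -0.0]
contact_force: [0.5, 0.1, 0.6]
gripper_width: 0.999
grasp_force: 0.0
```

arm_command(moves=[[1, [-0.66, -0.13, 0.05], 0], [1, [-0.66, -0.13, 0.05], 0], [1, [-0.66, -0.13, 0.05], 0]])

```text
time: 2.1
tool_pos: [0.4889, 0.2746, 0.3082]
tool_rot: [0.0, 0.178, 0.984, -0.0]
contact_force: [-1.0, -0.1, -0.0]
gripper_width: 0.997
grasp_force: 0.0
```

arm_command(moves=[[1, [-0.66, -0.14, 0.05], -0.065], [1, [-0.66, -0.14, 0.05], -0.065], [1, [-0.66, -0.14, 0.05], -0.065], [1, [-0.66, -0.14, 0.05], -0.065], [1, [-0.66, -0.14, 0.05], -0.065], [1, [-0.66, -0.14, 0.05], -0.065]])

```text
time: 2.6
tool_pos: [0.5717, 0.2234, 0.3009]
tool_rot: [-0.0, -0.027, 1.0, 0.0]
contact_force: [0.1, -0.7, 0.1]
gripper_width: 1.002
grasp_force: 0.0
```

```bash
python3 - <<'E'
from h import *
import pickle
p=manip.grab_frame('wrist');save(p,'w1');pickle.dump(p,open('w1.pkl','wb'))
plan((.5711,.2237,.30,93.2))
s=manip.state();R=np.array(p['R']);print('cam',-R.T@np.array(p['t']),R.round(2).tolist(),p['fx'],p['k1'])
print(proj(p,[[.571,.2237,.04]]))
for part in (CARD,): 
    u=np.vstack([proj(p,place(B,(.571,.2237,.056))) for B in part]);print(u.min(0),u.max(0))
    v=[u.min(0)[0],u.min(0)[1],u.max(0)[0],u.max(0)[1]]
    print(fit([(p,v)],part,[.571,.2237,.056],pad=15))
for t in('card_carton',):
    print(t,[(np.round(d['extent']).tolist(),round(d['confidence'],2)) for d in manip.search_frame(p,t)])
E
```

```text
t 2.65 tcp [0.5714 0.2237 0.3012] yhead 93.1 zax [-3.e-04  2.e-04 -1.e+00] w 0.999 F [0.4 0.8 0.6] g 0.0 j6 -1.37
(0.5711, 0.2237, 0.3, 93.2) -> [0.0021, 0.0001, 0.0077] -0.0003 rows 1
cam [0.50026944 0.22047278 0.41805229] [[-0.05, 1.0, -0.0], [0.96, 0.05, 0.28], [0.28, 0.01, -0.96]] 369.2674046621474 -0.019707567692916893
[[278.92011443 173.0818994 ]]
[247.31668587 116.87183573] [310.70849424 240.18920196]
(array([0.57135536, 0.22297616, 0.06412849]), np.float64(0.22726979232553232))
card_carton [([249.0, 117.0, 314.0, 241.0], 0.77)]
```

View pics/w1.png

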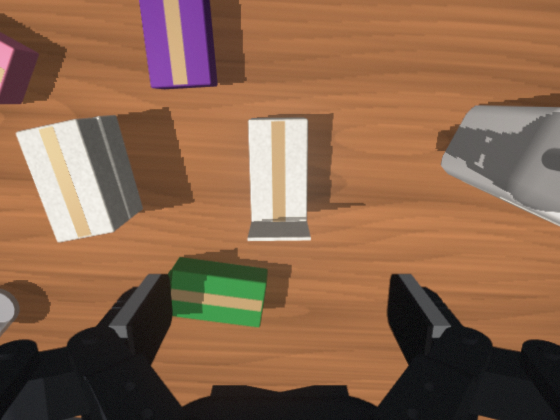

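```bash
cat >> h.py <<'E'
def white2(p):
    k=17 if p['fx']<400 else 9
    h=cv2.cvtColor(np.array(p['frame']),cv2.COLOR_RGB2HSV).astype(int);m=((h[...,1]<75)&(h[...,2]>45)).astype(np.uint8)
    return cv2.morphologyEx(m,cv2.MORPH_CLOSE,np.ones((k,k)))>0
E
python3 - <<'E'
from h import *
import pickle
ps=pickle.load(open('p0.pkl','rb'));S,T=ps['scene'],ps['top'];W=pickle.load(open('w1.pkl','rb'))
c=[(S,(311,164,356,197)),(T,(194,198,223,245)),(W,(248,117,312,241))]
u=[(S,(261,188,306,236)),(T,(257,192,290,236)),(W,(17,114,142,242))]
for nm,parts,v,q in(('card',CARD,c,[.571,.2235,.056]),('col',COL,u,[.5829,.0246,.22])):
    for sub in(v,v[:2],v[2:]):
        r=fit(sub,parts,q,white2);print(nm,len(sub),r[0].round(4),round(r[1],3))
    r=fit(v,parts,q+[0],white2);print(nm,'z',r[0].round(4),round(r[1],3))
E
```

```text
card 3 [0.5712 0.2232 0.0605] 0.144
card 2 [0.5706 0.2242 0.0589] 0.11
card 1 [0.5714 0.2229 0.0639] 0.013
card z [0.5708 0.223  0.0608 0.0007] 0.139
col 3 [0.5835 0.0242 0.2388] 0.139
col 2 [0.5827 0.0246 0.2346] 0.115
col 1 [0.5837 0.0239 0.2391] 0.017
col z [5.833e-01 2.430e-02 2.409e-01 1.000e-04] 0.137
```

```bash
python3 - <<'E'
from h import *
plan((.5713,.2231,.152,93.6),(.5713,.2231,.032,93.6))
E
```

```text
t 2.7 tcp [0.5713 0.2238 0.3014] yhead 93.14 zax [ 0.e+00  2.e-04 -1.e+00] w 0.994 F [-1.  -0.5 -0.4] g 0.0 j6 -1.37
(0.5713, 0.2231, 0.152, 93.6) -> [0.0002, -0.0052, 0.9958] -0.0013 rows 4
(0.5713, 0.2231, 0.032, 93.6) -> [0.0003, -0.0053, 1.7958] -0.0013 rows 7
```

arm_command(moves=[[1, [0, -0.005, 0.9], -0.0013], [1, [0, -0.005, 0.9], -0.0013], [1, [0, -0.005, 0.9], -0.0013], [1, [0, -0.005, 0.9], -0.0013], [1, [0, -0.005, 0.9], -0.0013]])

```text
time: 3.12
tool_pos: [0.5686, 0.2224, 0.1619]
tool_rot: [-0.004, -0.032, 0.999, -0.001]
contact_force: [0.6, -0.1, 0.8]
gripper_width: 1.001
grasp_force: 0.0
```

arm_command(moves=[[1, [0, 0, 0.25], 0], [1, [0, 0, 0.5], 0], [1, [0, 0, 0.7], 0], [1, [0, 0, 0.85], 0], [1, [0, 0, 0.895], 0], [1, [0, 0, 0.895], 0]])

```text
time: 3.62
tool_pos: [0.5722, 0.2229, 0.0327]
tool_rot: [-0.0, -0.032, 1.0, 0.0]
contact_force: [0.5, 0.8, -0.2]
gripper_width: 0.998
grasp_force: 0.0
```

arm_command(moves=[[-1, [0, 0, 0], 0], [-1, [0, 0, 0], 0], [-1, [0, 0, 0], 0], [-1, [0, 0, 0], 0], [-1, [0, 0, 0], 0], [-1, [0, 0, 0], 0], [-1, [0, 0, 0], 0], [-1, [0, 0, 0], 0]])

```text
time: 4.28
tool_pos: [0.5746, 0.2231, 0.0361]
tool_rot: [0.003, -0.032, 0.999, 0.001]
contact_force: [-1.4, 0.3, 5.6]
gripper_width: 0.687
grasp_force: 68.8
```

arm_command(moves=[[-1, [0, 0, -0.2], 0], [-1, [0, 0, -0.45], 0], [-1, [0, 0, -0.7], 0], [-1, [0, 0, -0.95], 0], [-1, [0, 0, -0.95], 0], [-1, [0, 0, -0.95], 0]])

```text
time: 4.78
tool_pos: [0.5737, 0.223, 0.179]
tool_rot: [0.004, -0.031, 1.0, 0.001]
contact_force: [-0.5, 0.2, -4.7]
gripper_width: 0.693
grasp_force: 67.9
```

```bash
python3 - <<'E'
from h import *
p=manip.grab_frame('wrist');save(p,'w2')
plan((.5835,.024,.17,103.7))
E
```

```text
t 4.83 tcp [0.5718 0.2225 0.1755] yhead 93.6 zax [ 1.5e-03  4.0e-04 -1.0e+00] w 0.691 F [-0.4 -0.3 -6. ] g 67.8 j6 -1.38
(0.5835, 0.024, 0.17, 103.7) -> [0.0054, -1.3257, 0.0359] -0.0281 rows 5
```

View pics/w2.png

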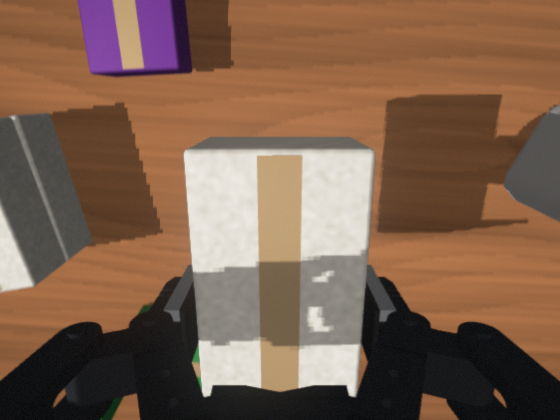

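```bash
cat > inhand.py <<'E'
from h import *
from scipy.optimize import least_squares
def inhand(p,uv):
    X=np.array([[-.055,.03,.04],[-.055,-.03,.04],[-.055,.03,0],[-.055,-.03,0]])
    X=X[[1,0,3,2]]  # image left = right(-y)
    s=manip.state();t=s['tool_pos'];q=s['tool_rot'];R=Ro.from_quat([q[1],q[2],q[3],q[0]]).as_matrix()
    h=np.arctan2(R[1,1],R[0,1])-np.pi/2
    def pose(v): return (X-[0,0,.02])@Ro.from_euler('zyx',[v[3],v[4],0]).as_matrix().T+[v[0],v[1],v[2]]
    r=least_squares(lambda v:(proj(p,pose(v))-uv).ravel(),[t[0],t[1],t[2]-.015,h,0])
    v=r.x;print('centre',v[:3].round(4),'yaw',v[3].round(4),'pitch',v[4].round(4),'res',r.fun.round(2),'offset from tcp',(v[:3]-t).round(4),'tool',t.round(4),np.round(h,4))
E
python3 - <<'E'
from inhand import *
f=cv2.imread('pics/w2.png');g=cv2.cvtColor(f,cv2.COLOR_BGR2GRAY).astype(int)
h=cv2.cvtColor(f,cv2.COLOR_BGR2HSV)[...,1]
for c in(200,230,330,360):print(c,h[128:158,c].tolist(),g[140:158,c].tolist())
for r in(140,144,160,200):print(r,h[r,180:215].tolist(),h[r,345:380].tolist())
E
```

```text
200 [140, 141, 142, 141, 142, 140, 142, 142, 141, 140, 140, 141, 135, 118, 49, 27, 25, 29, 29, 29, 24, 22, 21, 21, 21, 21, 18, 16, 12, 13] [125, 121, 105, 100, 100, 100, 99, 99, 113, 146, 176, 191, 202, 210, 220, 225, 225, 224]
230 [138, 139, 139, 136, 142, 137, 138, 135, 117, 46, 32, 29, 32, 29, 27, 29, 31, 26, 26, 26, 23, 25, 20, 21, 20, 20, 20, 16, 17, 16] [100, 100, 101, 101, 102, 102, 103, 105, 119, 150, 177, 192, 200, 208, 215, 219, 220, 223]
330 [141, 139, 138, 138, 139, 138, 134, 138, 118, 48, 29, 31, 32, 28, 29, 26, 30, 26, 27, 24, 27, 23, 20, 20, 20, 18, 17, 16, 16, 15] [100, 98, 101, 104, 104, 102, 100, 105, 125, 161, 190, 204, 213, 217, 220, 223, 222, 222]
360 [139, 139, 140, 139, 139, 140, 137, 140, 139, 138, 139, 136, 138, 133, 113, 54, 32, 32, 29, 26, 26, 22, 23, 20, 21, 20, 16, 15, 14, 13] [118, 119, 115, 104, 99, 100, 101, 105, 123, 155, 186, 195, 205, 212, 219, 221, 223, 224]
140 [144, 145, 143, 143, 144, 143, 143, 140, 144, 142, 144, 142, 141, 141, 140, 143, 142, 142, 140, 137, 135, 129, 118, 87, 51, 36, 28, 28, 28, 29, 27, 29, 27, 29, 29] [31, 29, 29, 26, 29, 29, 
[... 349 characters left out ...]
9, 30, 29, 32, 34, 53, 86, 117, 128, 135, 138, 138, 140, 138, 140, 141, 141, 141, 140, 141, 142, 143, 144]
160 [142, 140, 137, 95, 26, 12, 13, 13, 12, 12, 13, 13, 13, 12, 12, 13, 12, 12, 13, 15, 15, 16, 16, 16, 17, 16, 15, 15, 15, 15, 15, 15, 15, 15, 16] [15, 16, 14, 15, 15, 15, 16, 17, 17, 16, 16, 16, 15, 13, 13, 12, 12, 13, 13, 12, 12, 16, 12, 12, 15, 16, 20, 19, 22, 40, 103, 136, 140, 137, 139]
200 [137, 137, 134, 135, 132, 131, 89, 27, 12, 12, 12, 13, 13, 13, 12, 12, 13, 13, 12, 13, 12, 12, 13, 15, 15, 13, 15, 13, 12, 13, 12, 12, 11, 11, 12] [12, 13, 13, 11, 12, 12, 12, 15, 15, 16, 14, 16, 15, 15, 12, 15, 17, 18, 20, 20, 19, 19, 21, 19, 20, 23, 37, 100, 135, 135, 137, 136, 136, 134, 133]
```

```bash
python3 - <<'E'
from inhand import *
p=manip.grab_frame('wrist')
inhand(p,np.array([[182.3,150.5],[375.2,150.5],[209.6,136.5],[349,136.5]]))
plan((.5835,.024,.17,103.7))
E
```

```text
centre [0.5696 0.2231 0.1549] yaw 0.0628 pitch 0.0161 res [ 1.29 -0.08 -1.   -0.08 -2.24  0.1   1.85  0.1 ] offset from tcp [-0.001   0.0009 -0.0182] tool [0.5707 0.2222 0.1731] 0.0628
t 4.88 tcp [0.5707 0.2222 0.1731] yhead 93.6 zax [-2.5e-03 -6.0e-04 -1.0e+00] w 0.69 F [-0.4  0.3 -5.7] g 67.8 j6 -1.38
(0.5835, 0.024, 0.17, 103.7) -> [-0.0027, -1.3241, 0.0213] -0.0281 rows 5
```

arm_command(moves=[[-1, [0, -0.2, 0], 0], [-1, [0, -0.45, 0], 0], [-1, [0, -0.7, 0], 0], [-1, [0, -0.9, 0], 0], [-1, [0, -0.9, 0], 0]])

```text
time: 5.3
tool_pos: [0.5786, 0.0828, 0.1709]
tool_rot: [-0.003, -0.029, 1.0, -0.001]
contact_force: [0.7, 0.1, -3.9]
gripper_width: 0.686
grasp_force: 68.0
```

```bash
python3 - <<'E'
from h import *
plan((.585,.024,.17,103.7))
E
```

```text
t 5.3 tcp [0.5786 0.0828 0.1709] yhead 93.32 zax [-0.006  -0.0031 -1.    ] w 0.686 F [ 0.7  0.1 -3.9] g 68.0 j6 -1.61
(0.585, 0.024, 0.17, 103.7) -> [-0.0198, -0.3941, 0.0069] -0.0288 rows 2
```

arm_command(moves=[[-1, [-0.02, -0.2, 0], -0.014], [-1, [-0.02, -0.35, 0], -0.0285], [-1, [-0.02, -0.39, 0], -0.0285], [-1, [-0.02, -0.39, 0], -0.0285], [-1, [-0.02, -0.39, 0], -0.0285], [-1, [-0.02, -0.39, 0], -0.0285]])

```text
time: 5.8
tool_pos: [0.5862, 0.0307, 0.1732]
tool_rot: [-0.001, -0.121, 0.993, 0.001]
contact_force: [-0.7, 0.5, -4.0]
gripper_width: 0.688
grasp_force: 68.1
```

```bash
python3 - <<'E'
from h import *
p=manip.grab_frame('wrist');save(p,'w3');S=manip.grab_frame('scene');save(S,'s2',(240,140,340,250),5)
plan((.585,.024,.17,103.7))
f=cv2.imread('pics/w3.png');h=cv2.cvtColor(f,cv2.COLOR_BGR2HSV)[...,1]
E
```

```text
t 5.9 tcp [0.5865 0.0307 0.174 ] yhead 103.91 zax [-1.e-03  4.e-04 -1.e+00] w 0.686 F [ 1.  -0.6 -4. ] g 68.1 j6 -1.89
(0.585, 0.024, 0.17, 103.7) -> [0.0207, -0.0411, 0.0264] 0.0006 rows 1
```

View pics/w3.png

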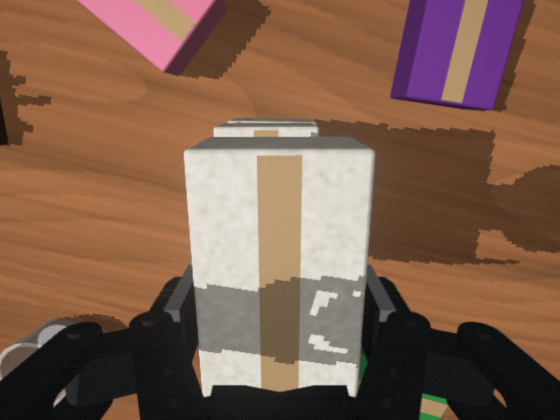

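arm_command(moves=[[-1, [0.021, -0.041, 0.03], 0], [-1, [0.021, -0.041, 0.13], 0], [-1, [0.021, -0.041, 0.25], 0], [-1, [0.021, -0.041, 0.29], 0], [-1, [0.021, -0.041, 0.29], 0], [-1, [0.021, -0.041, 0.29], 0]])

```text
time: 6.4
tool_pos: [0.585, 0.0229, 0.1308]
tool_rot: [-0.0, -0.121, 0.993, 0.0]
contact_force: [0.6, 0.8, -3.8]
gripper_width: 0.688
grasp_force: 68.0
```

```bash
python3 - <<'E'
from h import *
p=manip.grab_frame('wrist')
plan((.585,.024,.117,103.7))
h=cv2.cvtColor(np.array(p['frame']),cv2.COLOR_RGB2HSV)[...,1].astype(int)
for r in range(118,152,3):
    w=np.where(h[r,180:390]<80)[0]+180;print(r,w.min() if len(w) else None,w.max() if len(w) else None)
print('col corners',proj(p,place(box(-.055,-.055,-.03,.03,0,.08),(.5836,.0241,.239)))[[0,1,2,3]].round(1).tolist())
E
```

```text
t 6.45 tcp [0.5857 0.0229 0.1317] yhead 103.87 zax [ 9.e-04 -1.e-04 -1.e+00] w 0.694 F [-0.   0.8 -3.9] g 68.0 j6 -1.9
(0.585, 0.024, 0.117, 103.7) -> [0.003, 0.0085, 0.0982] 0.0005 rows 1
118 None None
121 None None
124 None None
127 237 326
130 231 334
133 227 337
136 222 338
139 206 354
142 200 359
145 195 365
148 188 371
151 184 374
col corners [[235.2, 126.0], [214.7, 137.1], [326.6, 126.3], [348.5, 137.6]]
```

arm_command(moves=[[-1, [0, 0.012, 0], 0], [-1, [0, 0.012, 0.03], 0], [-1, [0, 0.012, 0.06], 0], [-1, [0, 0.012, 0.075], 0], [-1, [0, 0.012, 0.075], 0], [-1, [0, 0.012, 0.075], 0]])

```text
time: 6.95
tool_pos: [0.5846, 0.0246, 0.1194]
tool_rot: [-0.0, -0.121, 0.993, 0.0]
contact_force: [0.0, -0.4, -4.4]
gripper_width: 0.688
grasp_force: 68.1
```

arm_command(moves=[[-1, [0, 0, 0.007], 0], [-1, [0, 0, 0.014], 0], [-1, [0, 0, 0.014], 0], [-1, [0, 0, 0.014], 0]])

```text
time: 7.28
tool_pos: [0.5849, 0.0246, 0.1177]
tool_rot: [-0.0, -0.121, 0.993, 0.0]
contact_force: [-0.8, 0.2, -4.4]
gripper_width: 0.69
grasp_force: 68.1
```

```bash
python3 - <<'E'
from h import *
plan((.585,.024,.117,103.7))
E
```

```text
t 7.28 tcp [0.5849 0.0246 0.1177] yhead 103.86 zax [-0.  0. -1.] w 0.69 F [-0.8  0.2 -4.4] g 68.1 j6 -1.9
(0.585, 0.024, 0.117, 103.7) -> [0.0003, -0.0038, 0.0046] 0.0004 rows 1
```

arm_command(moves=[[-1, [0, 0, 0.006], 0], [-1, [0, 0, 0.012], 0], [-1, [0, 0, 0.012], 0]])

```text
time: 7.53
tool_pos: [0.5851, 0.0245, 0.1163]
tool_rot: [0.0, -0.121, 0.993, -0.0]
contact_force: [-0.4, -0.5, -3.5]
gripper_width: 0.692
grasp_force: 68.4
```

arm_command(moves=[[-1, [0, 0, 0.006], 0], [-1, [0, 0, 0.006], 0], [-1, [0, 0, 0.006], 0]])

```text
time: 7.78
tool_pos: [0.5852, 0.0245, 0.1161]
tool_rot: [0.0, -0.121, 0.993, -0.0]
contact_force: [-4.2, -0.3, 4.5]
gripper_width: 0.689
grasp_force: 69.1
```

arm_command(moves=[[0.45, [0, 0, 0], 0], [0.5, [0, 0, 0], 0], [0.6, [0, 0, 0], 0], [0.8, [0, 0, 0], 0], [1, [0, 0, 0], 0], [1, [0, 0, 0], 0], [1, [0, 0, 0], 0]])

```text
time: 8.37
tool_pos: [0.5849, 0.0246, 0.1149]
tool_rot: [0.0, -0.121, 0.993, 0.0]
contact_force: [-0.2, 0.1, -0.1]
gripper_width: 0.999
grasp_force: 0.0
```

arm_command(moves=[[1, [0, 0, -0.2], 0], [1, [0, 0, -0.45], 0], [1, [0, 0, -0.7], 0], [1, [0, 0, -0.95], 0], [1, [0, 0, -0.95], 0], [1, [0, 0, -0.95], 0]])

```text
time: 8.87
tool_pos: [0.5866, 0.0244, 0.2616]
tool_rot: [0.004, -0.121, 0.993, -0.001]
contact_force: [0.4, -0.3, -0.3]
gripper_width: 0.999
grasp_force: 0.0
```

```bash
python3 - <<'E'
from h import *
import pickle
S=manip.grab_frame('scene');T=manip.grab_frame('top');W=manip.grab_frame('wrist');pickle.dump((S,T,W),open('p2.pkl','wb'))
save(W,'w4');save(S,'s3',(150,120,390,300),3.3)
plan((.585,-.28,.3,103.7))
C3=[box(-.055,.055,-.03,.03,.08,.12),box(.052,.055,-.03,.03,.12,.17)]
ALL=[box(-.055,.055,-.03,.03,0,.12),box(.052,.055,-.03,.03,.12,.17)]
for p in(S,W):
    u=np.vstack([proj(p,place(B,(.5842,.0245,.239))) for B in ALL]);v=[*u.min(0),*u.max(0)];print(np.round(v))
    print(fit([(p,v)],ALL,[.5842,.0245,.239],white2))
E
```

```text
t 9.02 tcp [0.5841 0.0246 0.2556] yhead 103.86 zax [-2.9e-03  3.0e-04 -1.0e+00] w 1.0 F [ 0.1 -1.1 -0.4] g 0.0 j6 -1.9
(0.585, -0.28, 0.3, 103.7) -> [0.4812, -1.973, -0.2965] 0.0004 rows 8
[259. 174. 306. 234.]
(array([0.57988733, 0.0253367 , 0.19210758]), np.float64(0.081285433778589))
[230. 119. 326. 312.]
(array([0.58231941, 0.02438036, 0.24301539]), np.float64(0.21051114660740328))
```

View pics/w4.png

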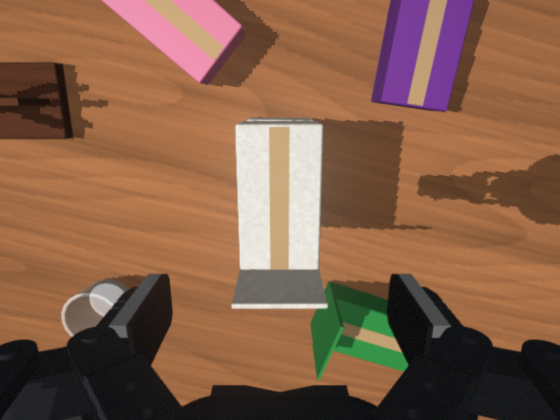

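View pics/s3.png

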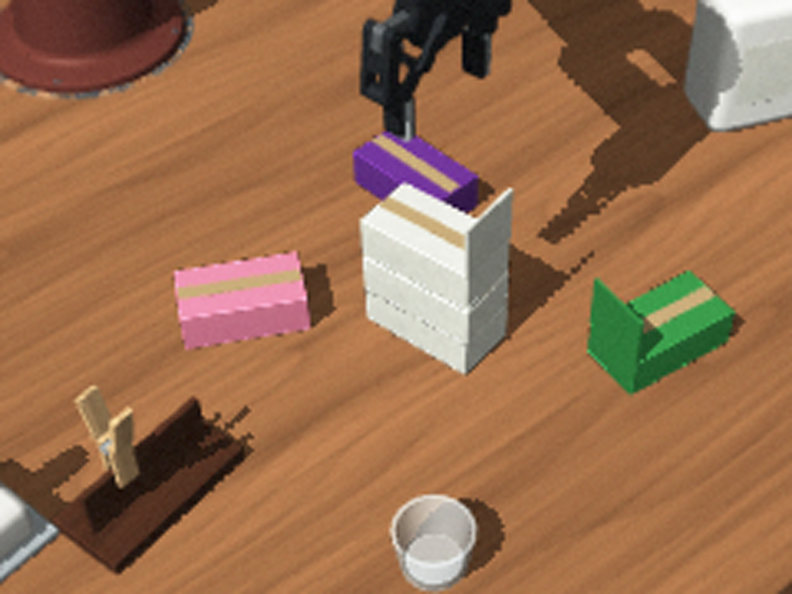

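```bash
cat > two.py <<'E'
from h import *
def sil2(p,q):  # column fixed, card carton q on top
    return np.maximum(sil(p,COL,q[3:6]),sil(p,CARD,[q[0],q[1],q[2],.08]))
def fit2(p,q0,pad=6):
    u=np.vstack([proj(p,place(B,[*q0[:3],.08])) for B in CARD]+[proj(p,place(COL[0],q0[3:6]))]);x0,y0=np.floor(u.min(0)-pad).astype(int);x1,y1=np.ceil(u.max(0)+pad).astype(int)
    m=white2(p)[y0:y1,x0:x1].astype(float)
    c=lambda q:np.abs(sil2(p,q)[y0:y1,x0:x1]-m).sum()/m.sum()
    q=np.array(q0,float);sc=np.array([.006,.006,.06]*2)
    for k in range(4):
        r=minimize(c,q,method='Nelder-Mead',options=dict(initial_simplex=np.vstack([q]+[q+sc*e*(.6**k) for e in np.eye(6)]),xatol=1e-4,fatol=1e-4,maxiter=400));q=r.x
    return q.round(4),round(r.fun,3)
E
python3 - <<'E'
from two import *
import pickle
S,T,W=pickle.load(open('p2.pkl','rb'))
W2=manip.grab_frame('wrist');pickle.dump(W2,open('w5.pkl','wb'));
plan()
for n,p in(('S',S),('T',T),('W',W),('W2',W2)): print(n,fit2(p,[.584,.0245,.239]*2))
p=W2;h=cv2.cvtColor(np.array(p['frame']),cv2.COLOR_RGB2HSV).astype(int)
print([np.where(h[:340,c,1]<80)[0][[0,-1]].tolist() for c in(250,262,300,310)])
print([ (r,(np.where(h[r,200:345,1]<80)[0]+200)[[0,-1]].tolist()) for r in(119,121,126,200,260,290,302)])
for B in [*CARD]: print(proj(p,place(B,(.584,.0245,.239,.08))).round(1).tolist())
E
```

```text
t 9.07 tcp [0.5839 0.0246 0.2551] yhead 103.86 zax [-3.7e-03  3.0e-04 -1.0e+00] w 0.994 F [-0.4 -0.  -0.4] g 0.0 j6 -1.9
S (array([0.5775, 0.0275, 0.1297, 0.5811, 0.0245, 0.2251]), np.float64(0.077))
T (array([0.5872, 0.0295, 0.5285, 0.6025, 0.0281, 0.4376]), np.float64(0.775))
W (array([0.5821, 0.0243, 0.2455, 0.583 , 0.0252, 0.2657]), np.float64(0.208))
W2 (array([0.5821, 0.0243, 0.243 , 0.5824, 0.0271, 0.2417]), np.float64(0.207))
[[119, 310], [119, 310], [120, 310], [120, 310]]
[(119, [250, 293]), (121, [246, 312]), (126, [235, 322]), (200, [237, 320]), (260, [239, 318]), (290, [235, 322]), (302, [232, 326])]
[[239.7, 124.2], [233.6, 127.5], [317.2, 124.4], [323.1, 127.8], [243.2, 255.8], [238.2, 276.8], [313.1, 255.9], [317.8, 277.0]]
[[238.1, 273.2], [229.6, 308.8], [318.0, 273.4], [326.0, 309.0], [238.2, 276.8], [229.8, 313.0], [317.8, 277.0], [325.9, 313.2]]
```

```bash
python3 - <<'E'
from h import *
import pickle
p=pickle.load(open('w5.pkl','rb'))
for X in(.5816,.5836,.5856): print(X,'col',proj(p,place(COL[0],(X,.0241,.239)))[[0,1,2,3]].round(1).tolist(),'card',proj(p,place(CARD[0],(X,.0241,.239,.08)))[[0,1,2,3]].round(1).tolist(), 'edge',proj(p,place(CARD[1],(X,.0241,.239,.08)))[[1,3,5,7]].round(1).tolist())
save(p,'w5c',(215,100,345,135),6)
h=cv2.cvtColor(np.array(p['frame']),cv2.COLOR_RGB2HSV).astype(int)
for c in(255,305): print(h[112:134,c,1].tolist(),h[112:134,c,2].tolist())
print(h[296:318,280,2].tolist(),h[296:318,280,1].tolist(),h[264:276,260,2].tolist())
E
```

```text
0.5816 col [[248.2, 117.1], [239.8, 121.0], [309.4, 117.3], [317.5, 121.2]] card [[239.8, 121.0], [233.7, 123.8], [317.5, 121.2], [323.5, 124.1]] edge [[229.7, 305.3], [326.5, 305.5], [229.9, 309.6], [326.3, 309.8]]
0.5836 col [[247.7, 119.2], [239.3, 123.6], [308.8, 119.3], [316.8, 123.8]] card [[239.3, 123.6], [233.1, 126.8], [316.8, 123.8], [322.7, 127.0]] edge [[229.1, 308.1], [325.6, 308.3], [229.3, 312.3], [325.4, 312.6]]
0.5856 col [[247.3, 121.2], [238.7, 126.1], [308.3, 121.4], [316.1, 126.3]] card [[238.7, 126.1], [232.5, 129.8], [316.1, 126.3], [321.9, 130.0]] edge [[228.5, 310.8], [324.7, 311.1], [228.6, 315.1], [324.5, 315.3]]
[138, 137, 139, 139, 139, 133, 108, 43, 25, 23, 29, 29, 32, 26, 22, 20, 14, 13, 13, 13, 13, 14] [168, 169, 172, 174, 178, 174, 153, 118, 141, 190, 132, 113, 118, 149, 207, 222, 230, 233, 235, 234, 235, 237]
[139, 138, 139, 138, 137, 135, 129, 85, 34, 28, 26, 29, 28, 23, 22, 17, 13, 13, 12, 12, 13, 13] [171, 170, 171, 170, 168, 166, 156, 132, 114, 117, 117, 114, 120, 154, 213, 223, 230, 231, 231, 232, 233, 234]
[111, 110, 108, 105, 107, 103, 106, 103, 103, 127, 188, 228, 231, 228, 207, 166, 158, 158, 153, 153, 151, 154] [23, 23, 24, 22, 24, 25, 26, 25, 25, 24, 23, 15, 13, 16, 39, 117, 140, 139, 142, 140, 144, 141] [235, 237, 238, 237, 235, 232, 225, 182, 119, 111, 109, 109]
```

View pics/w5c.png

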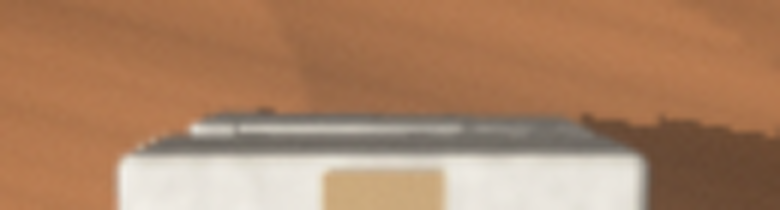

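arm_command(moves=[[1, [0, -0.1, -0.2], 0], [1, [0.24, -0.98, -0.2], 0.02], [1, [0.24, -0.98, -0.2], 0.04], [1, [0.24, -0.98, -0.2], 0.06], [1, [0.24, -0.98, -0.2], 0.08], [1, [0.24, -0.98, -0.2], 0.1], [1, [0.24, -0.98, -0.2], 0.12]])

```text
time: 9.65
tool_pos: [0.5843, -0.1281, 0.285]
tool_rot: [-0.002, 0.256, 0.967, 0.0]
contact_force: [-0.2, 0.7, -0.0]
gripper_width: 0.995
grasp_force: 0.0
```

```bash
python3 - <<'E'
from h import *
plan((.583,-.27,.28,14))
E
```

```text
t 9.65 tcp [ 0.5843 -0.1281  0.285 ] yhead 60.39 zax [-0.0038  0.0014 -1.    ] w 0.995 F [-0.2  0.7 -0. ] g 0.0 j6 -1.39
(0.583, -0.27, 0.28, 14) -> [-0.4604, -0.8269, 0.032] 0.1289 rows 7
```

arm_command(moves=[[1, [-0.46, -0.83, 0.03], 0.129], [1, [-0.46, -0.83, 0.03], 0.129], [1, [-0.46, -0.83, 0.03], 0.129], [1, [-0.46, -0.83, 0.03], 0.129], [1, [-0.46, -0.83, 0.03], 0.129], [1, [-0.46, -0.83, 0.03], 0.129], [1, [-0.46, -0.83, 0.03], 0.129], [1, [-0.46, -0.83, 0.03], 0.129], [1, [-0.46, -0.83, 0.03], 0.129], [1, [-0.46, -0.83, 0.03], 0.129]])

```text
time: 10.48
tool_pos: [0.5846, -0.2688, 0.2818]
tool_rot: [-0.001, 0.612, 0.791, -0.0]
contact_force: [0.1, -0.6, -0.2]
gripper_width: 1.001
grasp_force: 0.0
```

```bash
python3 - <<'E'
from h import *
import pickle
p=manip.grab_frame('wrist');save(p,'w6',None,1.4);pickle.dump(p,open('w6.pkl','wb'))
plan((.583,-.28,.28,14))
for t in('peg','rail'):print(t,[(np.round(d['extent']).tolist(),round(d['confidence'],2)) for d in manip.search_frame(p,t)])
E
```

```text
t 10.53 tcp [ 0.5847 -0.2689  0.2821] yhead 14.52 zax [-1.1e-03  7.0e-04 -1.0e+00] w 1.002 F [-0.4 -0.7  0.4] g 0.0 j6 -0.8
(0.583, -0.28, 0.28, 14) -> [-0.0692, -0.0295, 0.0142] 0.0015 rows 1
peg [([248.0, 183.0, 303.0, 231.0], 0.79)]
rail [([242.0, 93.0, 311.0, 234.0], 0.73)]
```

View pics/w6.png

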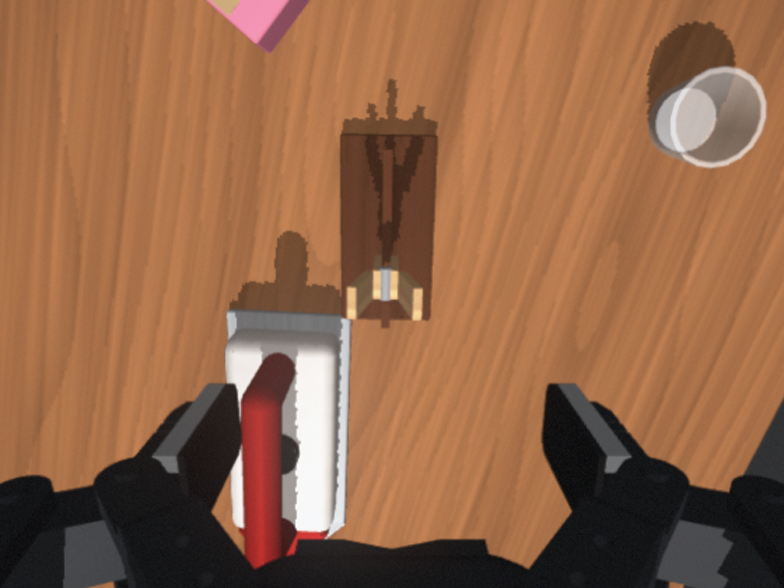

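```bash
cat > peg.py <<'E'
from h import *
def tan(p,e):
    h=cv2.cvtColor(np.array(p['frame']),cv2.COLOR_RGB2HSV).astype(int);m=(h[...,2]>190)&(h[...,1]>40)&(h[...,1]<150)
    k=np.zeros_like(m);k[e[1]:e[3],e[0]:e[2]]=1;m&=k>0
    n,l,st,c=cv2.connectedComponentsWithStats(m.astype(np.uint8))
    return [(st[i].tolist(),c[i].round(1).tolist()) for i in range(1,n) if st[i][4]>25]
E
python3 - <<'E'
from peg import *
import pickle
p=pickle.load(open('w6.pkl','rb'))
print(tan(p,(240,175,312,240)))
L=onz(p,(251.4,217),.134);Rr=onz(p,(298,217),.134);m=(L+Rr)/2;print(L,Rr,m,np.degrees(np.arctan2(*(Rr-L)[1::-1])),np.linalg.norm(Rr-L))
print('strip top far',onz(p,(389/1.4,140/1.4),.06))
a,b=onz(p,(389/1.4,135/1.4),.015),onz(p,(388/1.4,320/1.4),.015);print(a,b,np.degrees(np.arctan2(*(a-b)[1::-1])))
for q in((341,135),(437,135)): print(onz(p,(q[0]/1.4,q[1]/1.4),.015))
f=np.array(p['frame']);h=cv2.cvtColor(f,cv2.COLOR_RGB2HSV)
print(h[212,240:310,2].tolist());print(h[205:235,251,2].tolist());print(h[205:235,298,2].tolist())
E
```

```text
[([266, 193, 6, 21, 107], [268.8, 203.7]), ([278, 194, 6, 20, 111], [280.7, 203.8]), ([248, 205, 7, 24, 137], [250.5, 216.5]), ([295, 206, 7, 24, 142], [297.7, 217.1])]
[ 0.56763483 -0.28363678  0.134     ] [ 0.60155776 -0.27481757  0.134     ] [ 0.58459629 -0.27922718  0.134     ] 14.5730333618182 0.03505058758445068
strip top far [ 0.5653073 -0.1967333  0.06     ]
[ 0.56414675 -0.19331313  0.015     ] [ 0.5981273 -0.328139   0.015    ] 104.14581539424887
[ 0.53111356 -0.20185272  0.015     ]
[ 0.59715549 -0.18474122  0.015     ]
[108, 106, 107, 108, 98, 103, 114, 151, 217, 234, 235, 235, 233, 223, 170, 121, 115, 113, 112, 112, 113, 117, 123, 125, 128, 140, 191, 234, 238, 237, 237, 226, 174, 179, 189, 193, 182, 174, 200, 240, 243, 243, 243, 231, 164, 136, 133, 129, 124, 121, 121, 121, 122, 125, 147, 200, 231, 234, 234, 233, 227, 190, 118, 108, 108, 105, 105, 119, 159, 182]
[184, 232, 234, 234, 233, 234, 235, 235, 235, 234, 232, 231, 229, 229, 231, 236, 243, 247, 247, 246, 243, 240, 227, 173, 147, 150, 138, 153, 174, 176]
[137, 199, 232, 234, 232, 232, 232, 234, 234, 233, 233, 230, 229, 227, 228, 230, 237, 243, 247, 246, 245, 243, 238, 228, 195, 188, 189, 187, 185, 186]
```

```bash
python3 - <<'E'
from peg import *
plan((.5846,-.279,.20,14.4))
E
```

```text
t 10.63 tcp [ 0.5848 -0.2689  0.2827] yhead 14.5 zax [-4.e-04  2.e-04 -1.e+00] w 1.001 F [ 0.3 -0.4 -1.2] g 0.0 j6 -0.8
(0.5846, -0.279, 0.2, 14.4) -> [-0.0649, -0.018, 0.5513] 0.0003 rows 2
```

arm_command(moves=[[1, [-0.065, -0.018, 0.25], 0], [1, [-0.065, -0.018, 0.5], 0], [1, [-0.065, -0.018, 0.55], 0], [1, [-0.065, -0.018, 0.55], 0], [1, [-0.065, -0.018, 0.55], 0], [1, [-0.065, -0.018, 0.55], 0]])

```text
time: 11.13
tool_pos: [0.5859, -0.2798, 0.2035]
tool_rot: [0.002, 0.612, 0.791, 0.0]
contact_force: [0.3, -0.0, 1.0]
gripper_width: 1.001
grasp_force: 0.0
```

```bash
python3 - <<'E'
from peg import *
import pickle
a=pickle.load(open('w6.pkl','rb'))
p=manip.grab_frame('wrist');pickle.dump(p,open('w7.pkl','wb'));plan()
e=[int(v) for v in manip.search_frame(p,'peg')[0]['extent']];print(e)
print(tan(p,(e[0]-8,e[1]-8,e[2]+8,e[3]+8)))
f=np.array(a['frame'])[180:240,236:316];g=np.array(p['frame'])[e[1]-12:e[3]+12,e[0]-12:e[2]+12]
z=lambda i:cv2.resize(i,(390,int(390*i.shape[0]/i.shape[1])),interpolation=cv2.INTER_NEAREST)
f,g=z(f),z(g);H=max(len(f),len(g));o=np.zeros((H,790,3),np.uint8);o[:len(f),:390]=f;o[:len(g),400:]=g
cv2.imwrite('pics/peg2.png',o[...,::-1])
E
```

```text
t 11.18 tcp [ 0.5861 -0.2799  0.2039] yhead 14.47 zax [ 0.0043 -0.0027 -1.    ] w 1.001 F [ 0.4  0.6 -0.5] g 0.0 j6 -0.81
[239, 186, 313, 253]
[([317, 178, 4, 41, 112], [318.8, 196.7]), ([263, 205, 8, 26, 190], [266.8, 217.8]), ([279, 205, 8, 27, 199], [282.7, 218.0]), ([237, 224, 10, 32, 263], [241.7, 239.5]), ([296, 225, 16, 36, 327], [306.1, 242.7]), ([313, 241, 8, 20, 90], [317.6, 252.3])]
```

View pics/peg2.png

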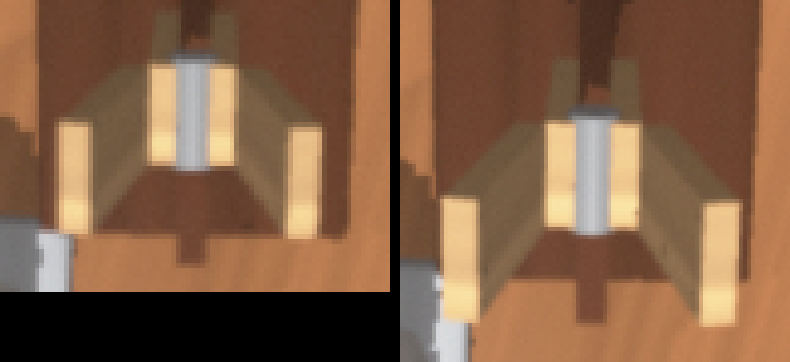

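```bash
python3 - <<'E'
from peg import *
import pickle
a=pickle.load(open('w6.pkl','rb'));b=pickle.load(open('w7.pkl','rb'))
L=tri([(a,(251.3,216.5)),(b,(242.1,238.9))]);R=tri([(a,(298.2,217.2)),(b,(307.5,239.9))]);print(L,R,(L+R)/2,np.degrees(np.arctan2(*(R-L)[1::-1])),np.linalg.norm(R-L))
for p,l,r in((a,(251.3,216.5),(298.2,217.2)),(b,(242.1,238.9),(307.5,239.9))):
    l,r=onz(p,l,.134),onz(p,r,.134);print((l+r)/2,np.degrees(np.arctan2(*(r-l)[1::-1])),np.linalg.norm(r-l))
p=manip.grab_frame('wrist');print(tan(p,(225,170,320,262)))
plan((.585,-.2795,.117,14.5))
E
```

```text
[ 0.56738094 -0.28575541  0.12629945] [ 0.6025235  -0.27639579  0.12871201] [ 0.58495222 -0.2810756   0.12750573] 14.913563561248525 0.03644752741343373
[ 0.58460824 -0.27910194  0.134     ] 13.676813742989586 0.035273935970581316
[ 0.58450929 -0.27855267  0.134     ] 13.48596183588793 0.0353106311549189
[([225, 170, 8, 25, 135], [227.4, 180.3]), ([317, 170, 3, 51, 105], [318.2, 195.9]), ([263, 204, 8, 27, 203], [266.7, 217.2]), ([279, 205, 8, 26, 204], [282.5, 217.4]), ([237, 224, 10, 31, 261], [241.5, 238.7]), ([296, 225, 16, 37, 330], [305.8, 243.0]), ([313, 241, 7, 21, 77], [316.8, 252.7])]
t 11.28 tcp [ 0.5858 -0.2798  0.2035] yhead 14.46 zax [ 0.0038 -0.0024 -1.    ] w 1.0 F [-0.8 -0.1  0.1] g 0.0 j6 -0.81
(0.585, -0.2795, 0.117, 14.5) -> [0.0052, -0.0067, 0.5764] -0.0001 rows 3
```

```bash
python3 - <<'E'
from peg import *
import pickle
a=pickle.load(open('w6.pkl','rb'))
u=np.array([np.cos(np.radians(14)),np.sin(np.radians(14))]);v=np.array([-u[1],u[0]]);c=np.array([.5846,-.2789])
for q,z in(((290,312),0),((340,340),.03),((285,345),.07),((290,360),.12),((345,345),.07)):
    X=onz(a,(q[0]/1.4,q[1]/1.4),z);d=X[:2]-c;print(q,z,'along x',(d@u).round(3),'along y',(d@v).round(3))
plan((.5846,-.2789,.128,14.0))
E
```

```text
(290, 312) 0 along x -0.079 along y -0.05
(340, 340) 0.03 along x -0.035 along y -0.062
(285, 345) 0.07 along x -0.069 along y -0.051
(290, 360) 0.12 along x -0.055 along y -0.04
(345, 345) 0.07 along x -0.028 along y -0.05
t 11.28 tcp [ 0.5858 -0.2798  0.2035] yhead 14.46 zax [ 0.0038 -0.0024 -1.    ] w 1.0 F [-0.8 -0.1  0.1] g 0.0 j6 -0.81
(0.5846, -0.2789, 0.128, 14.0) -> [0.0095, -0.0081, 0.5031] 0.0013 rows 2
```

arm_command(moves=[[1, [0.0095, -0.008, 0.15], 0.0013], [1, [0.0095, -0.008, 0.3], 0.0013], [1, [0.0095, -0.008, 0.42], 0.0013], [1, [0.0095, -0.008, 0.5], 0.0013], [1, [0.0095, -0.008, 0.5], 0.0013], [1, [0.0095, -0.008, 0.5], 0.0013]])

```text
time: 11.78
tool_pos: [0.5833, -0.2782, 0.1258]
tool_rot: [-0.0, 0.616, 0.788, -0.0]
contact_force: [0.6, 0.2, 0.9]
gripper_width: 1.001
grasp_force: 0.0
```

```bash
python3 - <<'E'
from peg import *
p=manip.grab_frame('wrist');plan((.5846,-.2789,.128,14.0))
print(tan(p,(200,150,360,330)))
E
```

```text
t 11.83 tcp [ 0.5839 -0.2786  0.127 ] yhead 13.98 zax [ 0.0017 -0.0011 -1.    ] w 0.999 F [0.3 0.6 0. ] g 0.0 j6 -0.8
(0.5846, -0.2789, 0.128, 14.0) -> [-0.0032, 0.004, -0.0068] -0.0001 rows 1
[([200, 150, 25, 101, 2179], [210.8, 196.3]), ([323, 150, 37, 180, 5017], [345.3, 246.0]), ([217, 228, 9, 26, 124], [222.0, 242.3]), ([245, 257, 29, 73, 1056], [264.1, 299.4]), ([277, 257, 20, 73, 560], [288.6, 284.8]), ([287, 299, 25, 31, 375], [298.2, 318.9]), ([220, 302, 15, 28, 379], [226.9, 315.8])]
```

arm_command(moves=[[0.1, [0, 0, 0], 0], [0, [0, 0, 0], 0], [-0.1, [0, 0, 0], 0], [-0.2, [0, 0, 0], 0], [-0.3, [0, 0, 0], 0], [-0.4, [0, 0, 0], 0], [-0.46, [0, 0, 0], 0], [-0.48, [0, 0, 0], 0], [-0.48, [0, 0, 0], 0], [-0.48, [0, 0, 0], 0]])

```text
time: 12.67
tool_pos: [0.5831, -0.2781, 0.1254]
tool_rot: [-0.0, 0.616, 0.788, -0.0]
contact_force: [-0.7, -1.1, 0.1]
gripper_width: 0.264
grasp_force: 17.3
```

arm_command(moves=[[-0.5, [0, 0, 0], 0], [-0.5, [0, 0, 0], 0], [-0.5, [0, 0, 0], 0]])

```text
time: 12.92
tool_pos: [0.5832, -0.2782, 0.1255]
tool_rot: [-0.0, 0.616, 0.788, 0.0]
contact_force: [-0.1, 0.2, -0.4]
gripper_width: 0.257
grasp_force: 33.1
```

arm_command(moves=[[-0.49, [0, 0, -0.05], 0], [-0.49, [0, 0, -0.15], 0], [-0.49, [0, 0, -0.3], 0], [-0.49, [0, 0, -0.5], 0], [-0.49, [0, 0, -0.7], 0], [-0.49, [0, 0, -0.9], 0], [-0.49, [0, 0, -1], 0], [-0.49, [0, 0, -1], 0], [-0.49, [0, 0, -1], 0]])

```text
time: 13.67
tool_pos: [0.5835, -0.2783, 0.2767]
tool_rot: [0.001, 0.616, 0.788, 0.0]
contact_force: [0.1, 0.1, -0.0]
gripper_width: 0.256
grasp_force: 33.1
```

```bash
python3 - <<'E'
from peg import *
import pickle
p=manip.grab_frame('wrist');S=manip.grab_frame('scene');T=manip.grab_frame('top');pickle.dump((p,S,T),open('p3.pkl','wb'))
s=manip.state();print(s['time'],s['gripper_width'],s['grasp_force'])
# held peg: tan pixels in the wrist view
h=cv2.cvtColor(np.array(p['frame']),cv2.COLOR_RGB2HSV).astype(int)
t=s['tool_pos']
u=np.array([np.cos(np.radians(14)),np.sin(np.radians(14)),0]);v=np.array([-u[1],u[0],0])
for z in(.134,.087,.045):
    for a,b in((0,0),(0,.009),(0,-.009),(.011,.009),(-.011,.009)):
        print(z,a,b,proj(p,[np.array([t[0],t[1],0])+a*u+b*v+[0,0,z-.1262+t[2]]]).round(1).tolist())
plan()
E
```

```text
13.8167 0.25552100670911865 33.066591024398804
0.134 0 0 [[272.8, 315.8]]
0.134 0 0.009 [[272.6, 292.9]]
0.134 0 -0.009 [[272.9, 337.7]]
0.134 0.011 0.009 [[304.6, 292.9]]
0.134 -0.011 0.009 [[240.7, 292.9]]
0.087 0 0 [[274.4, 260.3]]
0.087 0 0.009 [[274.3, 242.6]]
0.087 0 -0.009 [[274.5, 277.5]]
0.087 0.011 0.009 [[297.9, 242.6]]
0.087 -0.011 0.009 [[250.7, 242.6]]
0.045 0 0 [[275.3, 230.4]]
0.045 0 0.009 [[275.2, 215.6]]
0.045 0 -0.009 [[275.3, 244.8]]
0.045 0.011 0.009 [[294.3, 215.6]]
0.045 -0.011 0.009 [[256.1, 215.6]]
t 13.82 tcp [ 0.5822 -0.2776  0.2723] yhead 13.97 zax [-0.0041  0.0026 -1.    ] w 0.256 F [-0.1 -0.4 -1.2] g 33.1 j6 -0.8
```

arm_command(moves=[[-0.49, [0, 0, -0.12], 0], [-0.49, [0.15, 0.07, -0.12], 0], [-0.49, [0.35, 0.15, -0.12], 0], [-0.49, [0.6, 0.26, -0.12], 0], [-0.49, [0.8, 0.35, -0.12], 0], [-0.49, [0.97, 0.42, -0.12], 0], [-0.49, [0.97, 0.42, -0.12], 0]])

```text
time: 14.4
tool_pos: [0.6088, -0.1169, 0.2908]
tool_rot: [-0.003, 0.614, 0.789, 0.0]
contact_force: [-0.3, 0.1, -0.7]
gripper_width: 0.259
grasp_force: 33.1
```

arm_command(moves=[[-0.49, [0.15, 0.07, 0], 0], [-0.49, [0.35, 0.15, 0], 0], [-0.49, [0.55, 0.23, 0], 0], [-0.49, [0.7, 0.3, 0], 0], [-0.49, [0.8, 0.35, 0], 0], [-0.49, [0.8, 0.35, 0], 0], [-0.49, [0.8, 0.35, 0], 0], [-0.49, [0.8, 0.35, 0], 0], [-0.49, [0.8, 0.35, 0], 0]])

```text
time: 15.15
tool_pos: [0.6308, 0.0062, 0.2926]
tool_rot: [-0.0, 0.616, 0.787, -0.001]
contact_force: [-0.3, 0.2, -0.0]
gripper_width: 0.255
grasp_force: 33.1
```

```bash
python3 - <<'E'
from peg import *
import pickle
p=manip.grab_frame('wrist');S=manip.grab_frame('scene');T=manip.grab_frame('top');pickle.dump((p,S,T),open('p4.pkl','wb'))
plan((.6344,.0372,.29,13.8))
for n,c in(('w',p),('S',S),('T',T)):
    for t in('card_carton','peg'):print(n,t,[(np.round(d['extent'],1).tolist(),round(d['confidence'],2)) for d in manip.search_frame(c,t)])
    t=manip.state()['tool_pos'];q=(.5825,.0244,.241,.08)
    print('pred card',np.r_[(u:=np.vstack([proj(c,place(B,q)) for B in CARD])).min(0),u.max(0)].round(),'peg',np.r_[(u:=proj(c,place(box(-.0155,.0155,-.009,.009,-.080,.0085),(t[0],t[1],.243,t[2])))).min(0),u.max(0)].round())
E
```

```text
t 15.3 tcp [0.631  0.0064 0.2933] yhead 13.9 zax [-3.e-04 -1.e-04 -1.e+00] w 0.253 F [ 0.2  0.1 -0.6] g 33.1 j6 -0.35
(0.6344, 0.0372, 0.29, 13.8) -> [0.1941, 0.0713, 0.0222] 0.0003 rows 1
w card_carton [([353.6, 0.0, 470.3, 112.4], 0.78), ([153.7, 405.3, 174.4, 419.8], 0.73)]
w peg [([249.2, 220.4, 312.9, 341.1], 0.61)]
pred card [151. 118. 298. 215.] peg [230. 220. 324. 350.]
S card_carton [([329.9, 199.8, 373.8, 236.2], 0.9), ([258.6, 173.1, 304.4, 211.7], 0.86)]
S peg [([280.5, 145.9, 294.3, 180.4], 0.79)]
pred card [259. 174. 305. 214.] peg [281. 141. 296. 179.]
T card_carton []
T peg []
pred card [255. 184. 287. 231.] peg [269. 168. 280. 190.]
```

arm_command(moves=[[-0.49, [0.1, 0.035, 0], 0], [-0.49, [0.195, 0.071, 0], 0], [-0.49, [0.195, 0.071, 0], 0], [-0.49, [0.195, 0.071, 0], 0], [-0.49, [0.195, 0.071, 0], 0], [-0.49, [0.195, 0.071, 0], 0]])

```text
time: 16.1
tool_pos: [0.6344, 0.0381, 0.2935]
tool_rot: [0.0, 0.616, 0.788, -0.0]
contact_force: [-0.4, -0.7, 0.1]
gripper_width: 0.257
grasp_force: 33.1
```

```bash
python3 - <<'E'
from peg import *
import pickle
p=manip.grab_frame('wrist');pickle.dump(p,open('w8.pkl','wb'))
plan((.6344,.0372,.29,13.8))
t=manip.state()['tool_pos'];q=(.5825,.0244,.241,.08)
print('card',proj(p,place(CARD[1],q)).round(1).tolist(),'box',proj(p,place(CARD[0],q)).round(1).tolist())
print('tips',proj(p,place(np.array([[a,b,-.08] for a in(-.011,.011) for b in(-.009,.009)]),(t[0],t[1],.2423,t[2]))).round(1).tolist())
h=cv2.cvtColor(np.array(p['frame']),cv2.COLOR_RGB2HSV).astype(int)
for r in range(140,262,8):
    print(r,' '.join(f'{a}/{b}' for a,b in zip(h[r,250:306:2,1]//10,h[r,250:306:2,2]//10)))
E
```

```text
t 16.15 tcp [0.6344 0.038  0.2935] yhead 13.96 zax [-0.e+00 -2.e-04 -1.e+00] w 0.264 F [-0.2 -0.6  0.2] g 33.1 j6 -0.3
(0.6344, 0.0372, 0.29, 13.8) -> [-0.0052, -0.0011, 0.0233] 0.0004 rows 1
card [[276.0, 231.3], [275.3, 255.3], [276.0, 159.6], [275.3, 171.1], [279.6, 231.3], [279.6, 255.3], [279.8, 159.6], [279.8, 171.2]] box [[162.6, 216.5], [148.2, 230.9], [156.8, 152.5], [140.7, 159.3], [279.6, 216.9], [279.6, 231.3], [279.8, 152.8], [279.8, 159.6]]
tips [[258.2, 250.5], [257.7, 220.8], [296.4, 250.6], [296.9, 220.9]]
140 12/10 12/10 12/10 12/10 12/10 12/11 13/11 12/11 13/11 13/11 13/11 13/11 12/10 13/11 13/11 13/12 13/12 14/17 14/17 13/18 14/18 14/18 14/19 14/19 14/18 14/17 14/17 14/17
148 2/14 2/13 2/14 2/14 2/14 2/13 2/13 2/13 2/13 2/13 2/12 2/12 2/12 2/12 2/12 5/11 13/11 13/17 13/18 14/18 13/19 13/19 14/19 14/18 14/17 14/18 14/18 14/19
156 2/11 2/11 2/11 2/11 2/11 2/11 2/11 2/11 2/11 2/11 2/11 2/11 3/11 2/11 2/11 3/13 13/14 13/19 13/18 13/19 14/19 14/18 14/17 13/17 14/19 14/19 14/18 14/19
164 1/24 0/24 0/24 1/24 1/24 1/24 1/24 1/24 1/24 1/23 1/23 1/24 1/24 2/13 2/11 3/13 12/
[... 1266 characters left out ...]
3/18 13/18 13/19 13/17 10/11 10/10 10/10 10/10 10/11
236 13/17 10/12 9/12 9/12 9/11 9/11 9/11 9/11 11/14 13/19 13/20 13/19 11/19 1/24 1/24 11/19 13/18 13/18 13/18 13/18 13/18 10/11 10/10 10/11 10/11 11/10 10/11 10/11
244 13/18 10/13 10/12 10/12 9/11 10/10 10/11 10/10 10/11 9/11 8/11 4/10 2/9 1/9 2/9 1/9 1/9 2/9 5/10 9/10 10/10 10/11 10/10 10/10 10/10 11/10 11/11 10/11
252 13/19 11/14 10/13 10/12 10/11 10/10 10/10 10/11 10/15 10/20 10/20 10/22 8/22 0/18 0/20 0/19 0/17 7/20 10/22 11/20 10/19 10/18 11/13 10/10 10/10 10/11 11/11 11/12
260 10/6 10/7 10/10 10/10 10/10 10/10 10/10 10/13 10/23 10/23 10/23 10/23 8/22 0/18 0/20 0/19 0/17 8/22 10/23 10/23 10/23 10/23 11/11 10/10 10/10 10/10 10/10 10/10
```

```bash
python3 - <<'E'
from peg import *
import pickle
p=pickle.load(open('w8.pkl','rb'))
h=cv2.cvtColor(np.array(p['frame']),cv2.COLOR_RGB2HSV).astype(int)
for c in(252,254,256,258,260,262): print(c,h[214:240,c,1].tolist())
for c in(296,298,300,302,304): print(c,h[214:240,c,2].tolist())
t=np.array([.6344,.038,.2935])
for dz in(-.077,-.080,-.083): print(dz,proj(p,place(np.array([[a,.009-.0008,dz] for a in(-.017,-.011,.011,.017)]),(t[0]+.001,t[1],.2423,t[2]))).round(1).tolist())
plan((.6334,.038,.235,13.8))
E
```

```text
252 [11, 11, 10, 10, 10, 9, 12, 21, 65, 89, 95, 91, 95, 97, 97, 99, 98, 102, 98, 101, 100, 103, 102, 100, 104, 100]
254 [10, 10, 10, 12, 11, 11, 13, 26, 67, 92, 93, 93, 93, 93, 90, 92, 95, 97, 99, 96, 96, 98, 97, 99, 100, 103]
256 [10, 10, 10, 12, 10, 12, 14, 32, 71, 93, 94, 93, 92, 92, 93, 95, 93, 95, 97, 97, 96, 99, 97, 100, 100, 100]
258 [12, 13, 12, 11, 12, 12, 14, 40, 72, 90, 93, 94, 95, 96, 93, 95, 95, 95, 94, 95, 98, 97, 98, 97, 98, 99]
260 [13, 12, 12, 10, 10, 12, 12, 13, 18, 34, 42, 62, 77, 92, 92, 96, 99, 98, 98, 96, 97, 94, 95, 95, 99, 100]
262 [10, 11, 10, 10, 12, 12, 11, 11, 13, 12, 12, 11, 15, 31, 41, 65, 86, 94, 95, 97, 95, 98, 98, 97, 96, 99]
296 [194, 194, 196, 193, 191, 190, 191, 189, 185, 182, 174, 165, 146, 127, 114, 111, 109, 110, 110, 108, 108, 112, 110, 109, 108, 108]
298 [188, 185, 187, 185, 186, 184, 182, 170, 149, 127, 114, 110, 109, 110, 108, 108, 109, 109, 110, 108, 109, 108, 110, 110, 109, 110]
300 [186, 185, 187, 188, 190, 190, 184, 157, 115, 110, 109, 109, 110, 110, 108, 108, 110, 111, 110, 110, 111, 108, 109, 108, 110, 110]
302 [191, 194, 193, 194, 195, 193, 192, 170, 117, 108, 108, 108, 110, 108, 109, 109, 109, 111, 110, 112, 113, 113, 116, 117, 115, 117]
304 [192, 193, 191, 191, 191, 189, 188, 169, 120, 109, 109, 108, 109, 111, 112, 113, 112, 115, 115, 116, 116, 118, 116, 115, 115, 114]
-0.077 [[248.4, 224.3], [259.2, 224.3], [298.9, 224.3], [309.7, 224.4]]
-0.08 [[248.8, 222.5], [259.5, 222.6], [298.6, 222.6], [309.3, 222.6]]
-0.083 [[249.2, 220.9], [259.8, 220.9], [298.4, 221.0], [308.9, 221.0]]
t 16.15 tcp [0.6344 0.038  0.2935] yhead 13.96 zax [-0.e+00 -2.e-04 -1.e+00] w 0.264 F [-0.2 -0.6  0.2] g 33.1 j6 -0.3
(0.6334, 0.038, 0.235, 13.8) -> [0.0017, -0.0063, 0.39] 0.0004 rows 2
```

arm_command(moves=[[-0.49, [0, -0.007, 0], 0], [-0.49, [0, -0.007, 0.06], 0], [-0.49, [0, -0.007, 0.13], 0], [-0.49, [0, -0.007, 0.2], 0], [-0.49, [0, -0.007, 0.27], 0], [-0.49, [0, -0.007, 0.33], 0], [-0.49, [0, -0.007, 0.38], 0], [-0.49, [0, -0.007, 0.385], 0], [-0.49, [0, -0.007, 0.385], 0], [-0.49, [0, -0.007, 0.385], 0], [-0.49, [0, -0.007, 0.385], 0], [-0.49, [0, -0.007, 0.385], 0]])

```text
time: 17.15
tool_pos: [0.6338, 0.0381, 0.2368]
tool_rot: [0.001, 0.616, 0.788, 0.0]
contact_force: [0.1, 0.3, -0.8]
gripper_width: 0.258
grasp_force: 33.1
```

```bash
python3 - <<'E'
from peg import *
import pickle
p=manip.grab_frame('wrist');S=manip.grab_frame('scene');pickle.dump((p,S),open('p5.pkl','wb'))
plan((.6334,.038,.236,13.8))
t=manip.state()['tool_pos']
h=cv2.cvtColor(np.array(p['frame']),cv2.COLOR_RGB2HSV).astype(int)
for r in(180,200,212,216,220,224,228,232): print(r,' '.join(f'{a}/{b}' for a,b in zip(h[r,250:306:2,1]//10,h[r,250:306:2,2]//10)))
q=(.5825,.0244,.241,.08)
print('card',proj(p,place(CARD[1],q))[[1,3,5,7]].round(1).tolist())
for n in('card_carton','peg','base_carton'):print(n,[(np.round(d['extent'],1).tolist(),round(d['confidence'],2)) for d in manip.search_frame(S,n)])
print('pred peg',np.r_[(u:=proj(S,place(box(-.0155,.0155,-.009,.009,-.081,.0085),(t[0],t[1],.243,t[2])))).min(0),u.max(0)].round(1), 'card',np.r_[(u:=np.vstack([proj(S,place(B,q)) for B in CARD])).min(0),u.max(0)].round(1))
E
```

```text
t 17.25 tcp [0.6337 0.0381 0.2365] yhead 13.98 zax [ 1.2e-03 -1.0e-04 -1.0e+00] w 0.259 F [-0.3  0.5 -0.6] g 33.1 j6 -0.3
(0.6334, 0.038, 0.236, 13.8) -> [-0.0, -0.0019, 0.0033] 0.0005 rows 1
180 1/24 1/24 1/23 2/17 2/15 2/15 2/15 2/15 2/15 2/19 1/24 0/24 1/23 2/12 2/11 2/13 10/15 13/18 13/18 13/19 13/18 13/18 14/18 14/19 14/19 13/19 14/19 14/19
200 1/24 1/24 1/24 1/24 1/24 1/24 1/24 1/24 1/24 1/24 1/24 1/24 1/22 2/16 2/16 2/15 10/15 13/19 13/19 13/18 13/18 14/19 13/19 14/18 14/18 14/18 14/18 14/18
212 9/22 9/22 9/22 8/22 9/22 9/22 9/22 9/22 9/22 9/22 9/22 9/22 8/21 2/15 2/15 2/17 9/17 13/18 13/18 13/19 14/19 13/18 14/18 14/18 14/18 14/18 14/18 14/19
216 8/22 9/22 9/22 9/22 9/22 9/22 9/22 9/22 9/22 9/22 9/22 9/22 8/21 2/16 2/16 2/18 9/16 13/18 13/19 13/19 13/19 13/18 13/18 13/18 14/18 14/18 14/19 14/19
220 9/22 9/22 9/22 9/21 9/21 8/22 9/22 8/22 9/22 9/22 9/22 9/22 8/21 2/16 2/16 2/17 9/16 13/18 13/19 13/19 13/18 13/18 14/18 13/18 13/18 13/17 14/19 14/18
224 9/20 8/11 9/11 9/11 9/11 9/15 9/22 9/22 9/22 9/22 9/22 9/22 8/21 2/16 2/16 2/16 10/16 13/18 13/19 13/19 14/18 14/18 13/18 13/17 11/11 10/11 10/10 10/10
228 3/22 9/12 8/11 9/11 9/11 8/11 5/16 2/23 2/24 2/23 2/23 2/23 2/22 2/16 2/16 2/18 9/16 13/19 13/19 13/18 13/18 13/18 13/17 10/11 10/10 10/11 10/10 10/10
232 1/23 9/12 9/12 9/11 9/11 8/11 9/11 4/17 1/24 1/24 1/24 0/24 1/23 2/16 2/16 2/19 9/16 13/19 13/18 13/18 13/18 13/17 10/11 10/11 10/10 10/10 10/11 10/11
card [[275.0, 296.1], [274.9, 191.5], [280.3, 296.1], [280.8, 191.5]]
card_carton [([257.9, 173.1, 303.4, 213.1], 0.63), ([331.0, 200.1, 373.4, 239.2], 0.61)]
peg [([292.4, 161.8, 304.4, 191.4], 0.79)]
base_carton [([261.2, 208.6, 307.8, 232.9], 0.73)]
pred peg [291.2 155.3 306.4 191. ] card [258.7 174.1 305.4 214. ]
```

```bash
python3 -c "
from plant import manip
print(manip.job_done())"
```

```text
the job is handed in; nothing more can be done
None
```

The carton with the card is stacked on the column and released, and the peg is held open over the middle of the card's top edge, tips about 15 mm down and clear on both sides; the job was handed in at about 17.5 s, with the peg squeezed at a measured 33 N rather than the suggested 20–25 N.

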